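# Seat the spacer ring in its die pocket and hold the clamp lever level

## Task

Lay the flat steel spacer ring fully home in the round pocket of the die fixture (not the square one) and let go of it. Then press the fixture's spring-loaded hand lever down until its handle is level, without ever pushing it on down to its lower stop, and keep it there: it is a dead-man lever, so finish while still holding it level. Leave the other parts on the bench where they are.

Things in the scene. Friction and masses are not known exactly. Their poses are not given: they have to be found in the camera images.
- spacer_ring: Loose flat plain-steel ring, outside diameter 46 mm, 12 mm high, about 0.1 kg, lying flat on the bench; the lowest and widest of the turned parts there. Origin at the centre of its underside, z up its axis.
- ring_center (a point): Middle of the spacer ring: on its axis, half way up (6 mm above its underside).
- die_fixture: Fixed steel fixture, origin on the bench under its die plate; z up, x from the lever's grip toward its pivot (away from the robot, yaw up to 0.3 rad either way), y left. Base plate 12 mm thick, x -50 to 120, y -145 to 95 mm. Die plate on it, x -33 to 33, y -50 to 85 mm, top 30 mm above the bench, with a round and a square pocket. Behind it a clamp rail, up to 58 mm; lever parts up to 110 mm.
- round_pocket (a point): Centre of the floor of the round pocket, at (0, 50, 26) mm in die_fixture. Pocket diameter 49 mm, 4 mm deep, with a 1 mm chamfer; a seated ring stands 8 mm proud of the die plate. Axes as die_fixture.
- square_pocket (a point): Centre of the floor of the square pocket (49 x 49 mm, 4 mm deep), at (0, -15, 26) mm in die_fixture; it stays empty.
- press_lever (a joint): Hand lever, hinged about the fixture's y. 0 = at rest, raised 0.5 rad (29 deg) above level; 0.5 = level; 0.75 = lower stop; grows as the grip goes down. Sprung: pressing at lever_grip takes about 3 N at the start, 8 N at level, 10 N at the stop; let go, it springs back up. It draws the clamp tongues toward the robot over the pockets, 40 mm per rad.
- lever_pivot (a point): Hinge axis of the lever, at (85, -120, 60) mm in die_fixture.
- lever_grip (a point): Middle of the lever's black round grip, on its centre line, 130 mm from lever_pivot. The grip is 22 mm thick and reaches from 90 to 175 mm from the pivot, toward the robot. With the lever level this point is at (-45, -120, 60) mm in die_fixture, the grip's top 71 mm above the bench; at rest the point is 62 mm higher and the end of the grip 155 mm above the bench. Press from above.
- clamp_tongue (a point): Front end of the clamp tongue that faces the round pocket: a flat steel bar 18 mm wide and 6 mm thick, underside 40.5 mm above the bench; another faces the square pocket. With the lever at rest it is at (34, 50, 43.5) mm in die_fixture, clear behind the pocket; at level it lies 2.5 mm above a seated ring. A ring that is not home blocks it.
- guide_bush_a: Loose steel flanged bush standing on the bench, 40 mm in diameter, 35 mm high; not needed. Origin at the centre of its underside.
- guide_bush_b: Loose brass-coloured bush standing on the bench, 30 mm in diameter, 28 mm high; not needed. Origin at the centre of its underside.
- insert_b: Loose ground steel block 28 x 50 x 28 mm with two bores; not needed. Origin at the centre of its underside.
There are look-alikes about, which are no part of the job. Of the things shaped like the spacer_ring, the steel one is meant.

How it is judged:
By the outcome, as a careful person would: the job done as asked, in the order asked, and still so for the second after the job is handed in, while the arm keeps its last pose, push and grip.
It also fails if it takes over 48 s, if anything falls off the work surface, if the arm or the gripper's body presses on something with over 40 N, if the wrist force passes 120 N, or if a joint passes its speed limit or range.

## Robot

A 6-joint arm with a two-finger parallel gripper is mounted at the origin on a cart in front of the work surface, level with it; the furniture and walls round the work are solid. World frame = base frame: x ahead of the robot, y to its left, z up, the work surface at z = 0. Lengths are in m, angles in degrees, forces in N, time in s.
With the tool pointing down it reaches from about 0.4 to 0.825 m from the base axis. Payload 7 kg.
Tool frame: the origin (TCP) lies at the very end of the fingers, on their centre line; the grasp point (between the pads) lies 19 mm behind it (grasp_offset is the x of the grasp point in the tool frame, in m); x points along the fingers, y is the direction in which the jaws open and shut, and the axes are right-handed (so a half turn about x gives the same grasp; the last joint's range is limited). The gripper opens to 88 mm and grips with 3 to 60 N. Pads are 19 mm wide; open, the fingers measure 130 mm over their backs; the gripper's body (78 mm by 193 mm) begins 47 mm behind the grasp point.
Start: joints at [-57.175, 20.546, 0.682, 0, -70.136, -16.507], TCP at [0.19, -0.648, 0.227] pointing down, gripper open.
Joint ranges: [-176.03, 176.03], [-82.01, 121.73], [-58.28, 71.71], [-173.87, 95.51], [-174.79, -0.11], [-173.66, 173.66]. Speed limits (degrees/s): [136.94, 136.94, 172.46, 180, 180, 180].

## Interface

Orientations are given as [roll, pitch, yaw] about the fixed x, y, z axes, in that order (R = Rz(yaw) Ry(pitch) Rx(roll)).
In Python, from plant import get_obs, snapshot, close_job, grasp_offset gives the robot as it stands.
- The arm moves only by the tool carry_out, never from a script. Its argument "series" is a list that holds one entry, the list of rows, each a list of 6 numbers: the shift along the tool's x, y, z in mm, then the turn, a rotation vector about the tool's x, y, z in degrees. A call has 1 to 10 rows; each row is the pose to reach, as a shift and turn from the pose commanded when the call began, along the tool's axes at that moment; what a row does not reach only later rows make up. A row lasts 1/8 s, in which the tool goes at most 62.5 mm and 10.7 degrees, less where a joint would pass 70% of its speed; a pose out of reach is approached as far as the arm can. A call with a gripper value outside its range is refused whole. "hand" is the gripper's target within -1 to 1 (shut at 1, half-way at 0, fully open at -1), set as the call begins (left out, the last holds). The fingers move at their own pace and stop on an object; the grip force is fixed at half the most. Time passes only in rows, so rows that repeat a pose let the fingers close. It gives the time, the measured TCP pose, the force and the opening at its end, in the units of the state.
- get_obs(): the state, without advancing time (a new reading comes with each control period).
- snapshot(name): name is "side" or "top" or "wrist"; returns a dict with "color" (480x640x3 uint8, red, green, blue), "fx", "fy", "cx", "cy" (pixels), "eye" and "attitude" of the camera in the world. Camera axes: x right, y down, z forward; pixel columns grow to the right and rows downward; lengths in m; the calibration is good to about 2 mm. A picture is of the moment at which its call begins. There is no depth.
- close_job(): hands the job in, once; it reports no verdict.
The state is a dict: "clock": time; "joint_pos": joint angles; "qvel": joint speeds; "tau": joint torques, N m; "tool_pos": TCP position; "orientation": TCP orientation; "force": force on the tool from outside, world axes, zero at the start; "moment": the same for the moment, N m; "opening": finger opening in m.
Only numpy, scipy, OpenCV 4.12 (cv2) and the standard library are available. Lean on these libraries where they do the work, as an engineer would, in place of code of your own. Each camera call takes 0.05 s, during which the arm holds its last target.

## Working session

There is one attempt and no reset: what is moved stays moved. The work goes in short steps, Python scripts to look and compute and a tool call to move; the robot and the scene stay as the last step left them, time stands still between calls to the robot, and variables do not carry over. Pictures are saved under pics/ and viewed, and the job is handed in when it is done.

Besides the shell and the picture viewer there is one more tool, called by a JSON object that holds its "name" and its "arguments", one argument or row to a line. carry_out: Moves the arm, as the interface text tells. Its arguments: {"type":"object","properties":{"series":{"type":"array","items":{"type":"array","items":{"type":"array","items":{"type":"number"}}}},"hand":{"type":"number"}},"required":["series"]}

```bash
mkdir -p pics; cat > h.py <<'E'
import numpy as np, cv2, json
from plant import get_obs, snapshot, close_job, grasp_offset
def shot(n,f):
    s=snapshot(n); cv2.imwrite('pics/'+f+'.png',s['color'][:,:,::-1])
    d={k:(np.array(v).tolist()) for k,v in s.items() if k!='color'}
    json.dump(d,open('pics/'+f+'.json','w')); return s
E
python3 - <<'E'
from h import *
print(get_obs(),grasp_offset)
for n in ['top','side','wrist']:
    s=shot(n,n+'0'); print(n,[s[k] for k in ('fx','fy','cx','cy','eye','attitude')])
E
```

```text
{'clock': 0.0, 'joint_pos': array([-5.71735493e+01,  2.05934085e+01,  6.34816345e-01, -1.84444482e-02,
       -7.01352172e+01, -1.65071135e+01]), 'qvel': array([-0.0117746 ,  0.06941679,  0.04552259, -0.00454307, -0.00219378,
       -0.08973771]), 'tau': array([ 1.24765243e-04, -5.82720459e+01,  2.93067491e+01,  6.99736297e+00,
        6.94264789e-03, -1.13018880e-04]), 'tool_pos': array([ 0.18950746, -0.64736069,  0.2256136 ]), 'orientation': array([ 96.03666188,  89.9046012 , 112.34971744]), 'force': array([-0.25748431, -0.27293861, -0.37140182]), 'moment': array([ 0.03104365,  0.00486704, -0.02897095]), 'opening': 0.08746544567011184} -0.0188
top [438.6080640413343, 438.6080640413343, 327.6385305488935, 243.53310988712724, array([ 0.4285679 , -0.14643664,  0.94083616]), array([-171.77815272,    0.89662835,  -89.90109098])]
side [580.6896109089254, 580.6896109089254, 320.8623518353296, 243.3347208755466, array([ 0.60781198, -0.904978  ,  0.78715979]), array([-132.21105191,    0.22215474,    4.42230345])]
wrist [400.289411344184, 400.289411344184, 320.0161610111009, 243.02899217778875, array([ 0.11061811, -0.67063199,  0.38413546]), array([ 1.62359462e+02, -1.59343913e-01,  1.06283168e+02])]
```

View pics/top0.png

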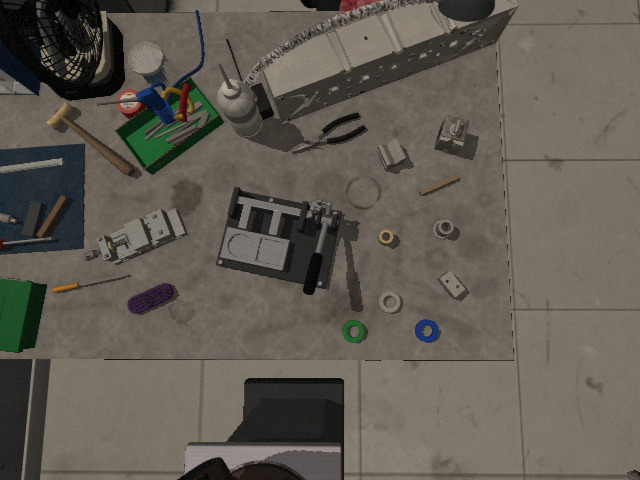

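View pics/side0.png

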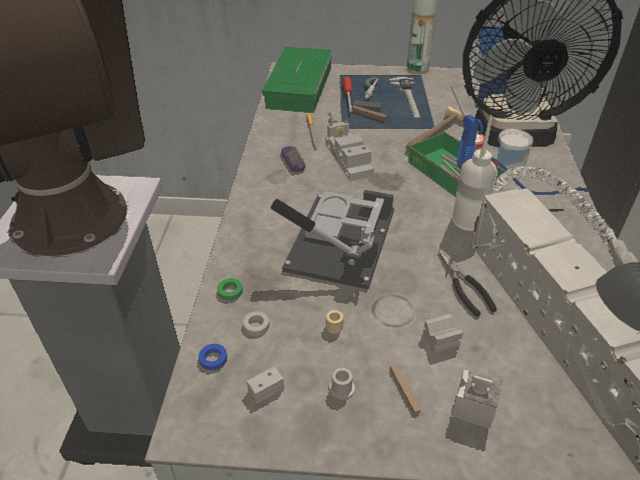

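View pics/wrist0.png

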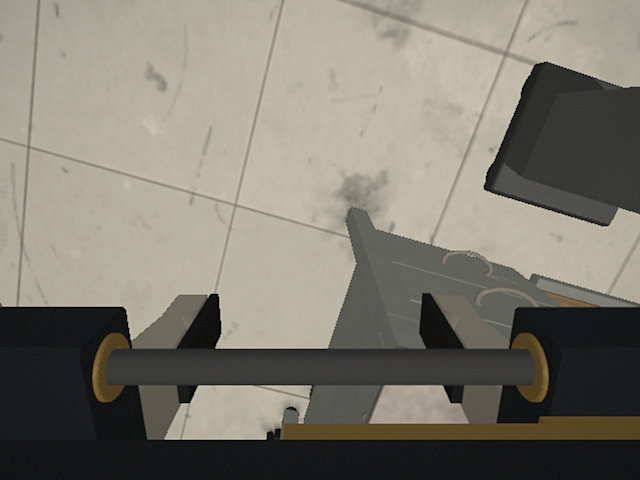

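```bash
python3 - <<'E'
import cv2
a=cv2.imread('pics/top0.png')
cv2.imwrite('pics/c1.png',cv2.resize(a[170:310,205:355],None,fx=4,fy=4,interpolation=cv2.INTER_CUBIC))
b=a[270:350,330:450]; cv2.imwrite('pics/c2.png',cv2.resize(b,None,fx=6,fy=6,interpolation=cv2.INTER_CUBIC))
s=cv2.imread('pics/side0.png')
cv2.imwrite('pics/c3.png',cv2.resize(s[180:340,210:410],None,fx=4,fy=4,interpolation=cv2.INTER_CUBIC)[:600])
E
```

```text
(no output)
```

View pics/c1.png

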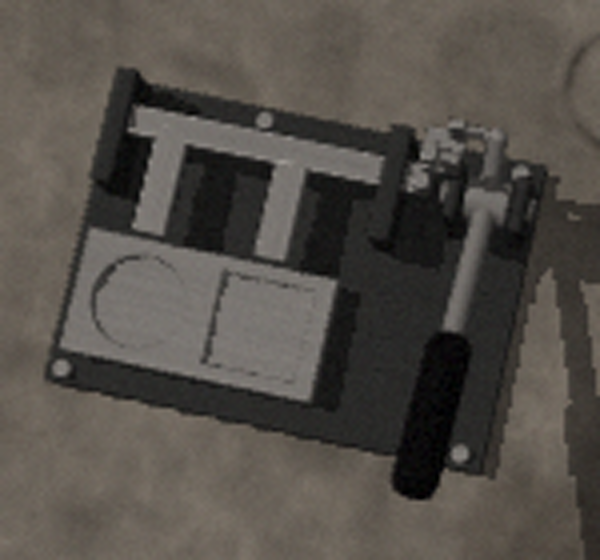

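View pics/c2.png

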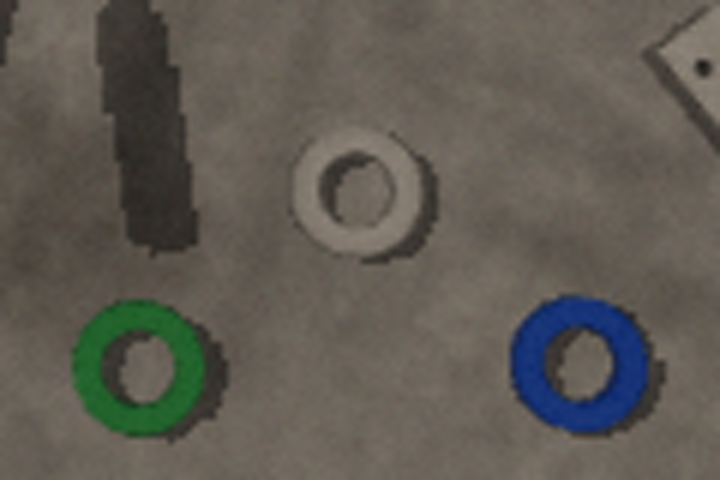

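View pics/c3.png

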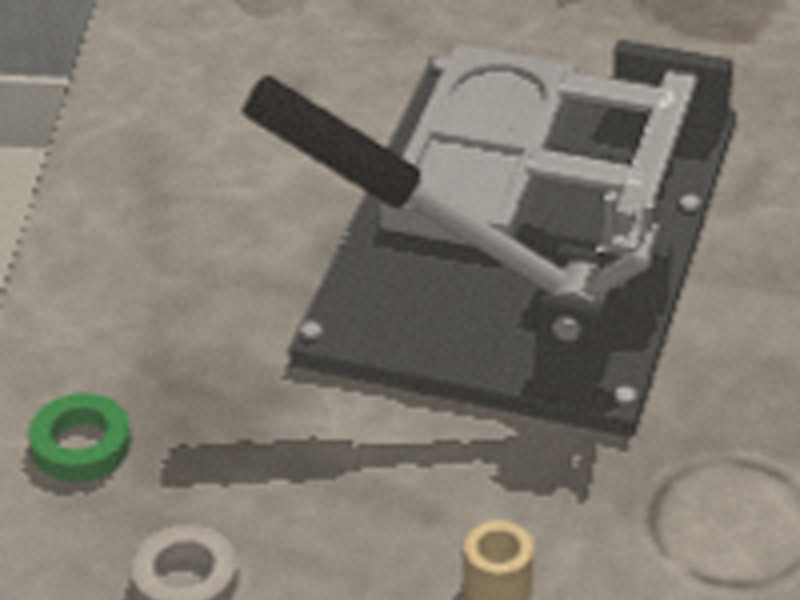

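```bash
cat >> h.py <<'E'
from scipy.spatial.transform import Rotation as Rn
from scipy.optimize import least_squares
def cam(f): 
    d=json.load(open('pics/'+f+'.json')); d['R']=Rn.from_euler('xyz',d['attitude'],degrees=True).as_matrix(); d['eye']=np.array(d['eye']); return d
def proj(c,P):
    q=(np.atleast_2d(P)-c['eye'])@c['R']; return np.c_[c['fx']*q[:,0]/q[:,2]+c['cx'],c['fy']*q[:,1]/q[:,2]+c['cy']]
def ray(c,uv,z):
    d=c['R']@np.array([(uv[0]-c['cx'])/c['fx'],(uv[1]-c['cy'])/c['fy'],1.]); return c['eye']+d*(z-c['eye'][2])/d[2]
def uncrop(p,x0,y0,k): return (np.array(p,float)+.5)/k-.5+[x0,y0]
def fx(p,P):
    c,s=np.cos(p[2]),np.sin(p[2]); P=np.atleast_2d(P)*.001
    return np.c_[p[0]+c*P[:,0]-s*P[:,1],p[1]+s*P[:,0]+c*P[:,1],P[:,2]]
E
cat > fit.py <<'E'
from h import *
T=cam('top0');S=cam('side0')
mt=np.array([[33,85,30],[33,-50,30],[-33,-50,30],[-33,85,30],[-50,95,12],[-50,-145,12],[120,-145,12]])
pt=uncrop([(90,230),(337,280),(311,402),(60,350),(47,380),(492,475),(552,178)],205,170,4)
ms=np.array([[-33,85,30],[33,85,30],[-33,-50,30],[-50,-145,12],[120,-145,12]])
ps=uncrop([(460,48),(570,68),(383,228),(293,353),(632,432)],210,180,4)
for nm,a,b in (('top',1,0),('side',0,1),('both',1,1)):
    f=lambda p:np.r_[a*(proj(T,fx(p,mt))-pt).ravel(),b*(proj(S,fx(p,ms))-ps).ravel()]
    r=least_squares(f,[.45,0,-.1],x_scale=[.01,.01,.1]); print(nm,r.x); 
print(r.fun.reshape(-1,2).round(1).tolist())
np.save('fix.npy',r.x)
print('pocket',fx(r.x,[[0,50,26]]),'grip level',fx(r.x,[[-45,-120,60]]), 'pivot',fx(r.x,[[85,-120,60]]))
print('ring top',ray(T,uncrop((358,192),330,270,6),.012))
E
python3 fit.py
python3 -c "
import cv2
s=cv2.imread('pics/side0.png')
cv2.imwrite('pics/c4.png',cv2.resize(s[295:355,210:310],None,fx=8,fy=8,interpolation=cv2.INTER_CUBIC))"
```

```text
top [ 0.54552319  0.00339437 -0.21474802]
side [ 0.54886176 -0.0008205  -0.20706453]
both [ 0.54696215  0.00233117 -0.20956522]
[[1.1, -0.7], [1.5, -0.2], [1.0, -0.0], [1.1, -0.4], [0.0, -0.2], [-1.3, -0.3], [0.2, -3.3], [-1.6, 0.0], [0.7, 0.3], [-1.4, -5.4], [-2.4, 0.4], [0.3, -1.1]]
pocket [[0.55736388 0.05123725 0.026     ]] grip level [[ 0.47798252 -0.10568184  0.06      ]] pivot [[ 0.60513831 -0.13272635  0.06      ]]
ring top [ 0.43980782 -0.26098631  0.012     ]
```

View pics/c4.png

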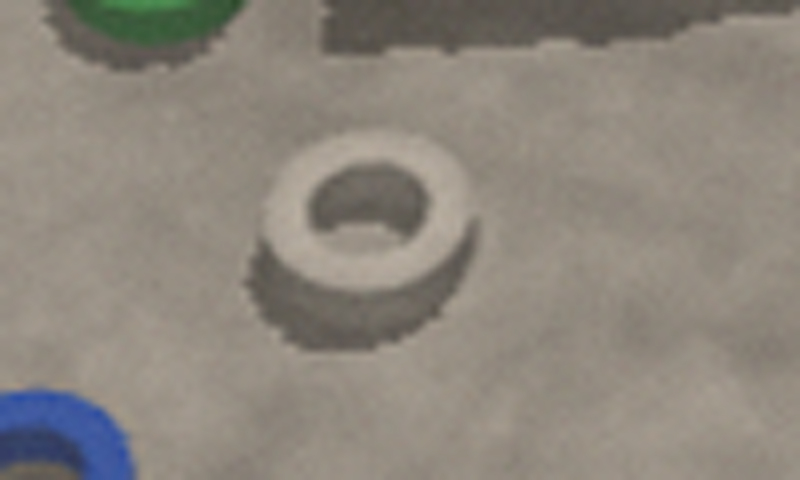

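```bash
cat >> h.py <<'E'
def rel(P,ang,o=None,R0=None,p0=None):
    """row to reach TCP P(m), tool x down, tool y at world angle ang deg (mod 180)"""
    o=o or get_obs()
    R0=Rn.from_euler('xyz',o['orientation'],degrees=True).as_matrix() if R0 is None else R0
    p0=o['tool_pos'] if p0 is None else p0
    best=None
    for k in (0,180):
        a=np.radians(ang+k); x=np.array([0,0,-1.]); y=np.array([np.cos(a),np.sin(a),0]); Rt=np.c_[x,y,np.cross(x,y)]
        rv=np.degrees(Rn.from_matrix(R0.T@Rt).as_rotvec())
        if best is None or np.linalg.norm(rv)<np.linalg.norm(best[1]): best=(1000*R0.T@(np.array(P)-p0),rv)
    return np.r_[best].reshape(-1).round(1).tolist()
E
python3 - <<'E'
from h import *
o=get_obs(); R0=Rn.from_euler('xyz',o['orientation'],degrees=True).as_matrix(); print(R0.round(3))
W=cam('wrist0'); print('cam in tool',(R0.T@(W['eye']-o['tool_pos'])).round(4)); print((R0.T@W['R']).round(3))
S=cam('side0'); print('ring side',ray(S,uncrop((368,212),210,295,8),.012))
fixa=np.degrees(np.load('fix.npy')[2])+90
print(fixa, rel([.44,-.26,.2],fixa))
E
sed -i 's/\[120,-145,12\]\])$/[120,-145,12]])/' fit.py; python3 - <<'E'
s=open('fit.py').read()
s=s.replace(",[-50,-145,12],[120,-145,12]])\npt",",[-50,-145,12]])\npt").replace(",(552,178)","").replace("[-33,-50,30],[-50,-145,12],[120,-145,12]])\nps","[33,-50,30],[-50,-145,12],[120,-145,12]])\nps").replace("(383,228)","(512,245)")
open('fit.py','w').write(s)
E
python3 fit.py
```

```text
[[-0.    -0.281  0.96 ]
 [ 0.001  0.96   0.281]
 [-1.     0.001 -0.   ]]
cam in tool [-1.583e-01  1.000e-04 -8.230e-02]
[[-0.002 -0.303  0.953]
 [ 1.    -0.001  0.001]
 [ 0.     0.953  0.303]]
ring side [ 0.44155219 -0.2612571   0.012     ]
77.99279745428422 [26.2, 301.5, 349.2, 28.3, -0.0, -0.1]
top [ 0.54636497  0.00362757 -0.20095438]
side [ 5.49088777e-01  2.69944261e-04 -2.12209460e-01]
both [ 0.54747415  0.00259222 -0.20544361]
[[0.9, -0.8], [1.3, -0.5], [0.9, -0.4], [1.0, -0.5], [-0.0, -0.2], [-1.3, -0.8], [-1.5, -0.0], [0.8, 0.1], [-1.2, -3.6], [-1.9, 0.5], [1.0, -1.3]]
pocket [[0.55767422 0.05154075 0.026     ]] grip level [[ 0.4789403  -0.10570418  0.06      ]] pivot [[ 0.60620647 -0.13222437  0.06      ]]
ring top [ 0.43980782 -0.26098631  0.012     ]
```

{"name": "carry_out", "arguments": {
  "hand": -1,
  "series": [
    [[26,301,349,28,0,0],[26,301,349,28,0,0],[26,301,349,28,0,0],[26,301,349,28,0,0],[26,301,349,28,0,0],[26,301,349,28,0,0],[26,301,349,28,0,0],[26,301,349,28,0,0],[26,301,349,28,0,0],[26,301,349,28,0,0]]
  ]
}}

```text
clock: 1.4
tool_pos: [0.4398, -0.2609, 0.2004]
orientation: [-178.1, 90.0, 170.3]
force: [0.2, -0.1, 0.7]
opening: 0.0875
```

```bash
python3 - <<'E'
from h import *
s=shot('wrist','w1'); o=get_obs(); print(o['clock'],o['tool_pos'],o['orientation'],o['joint_pos'],o['qvel'].round(1))
print(proj(cam('w1'),[[.4405,-.261,.012],[.4405,-.261,0]]))
E
```

```text
1.45 [ 0.43958915 -0.2612593   0.20048705] [-173.96905987   89.98296355  174.32222488] [-8.69452400e+00  6.21926209e+00 -2.18769831e+01  1.01620190e-03
 -6.19207677e+01 -9.30146697e+01] [-0.7 -0.1  0.1 -0.   0.2  0.1]
[[319.44616881 214.08127764]
 [319.44761668 211.02969923]]
```

View pics/w1.png

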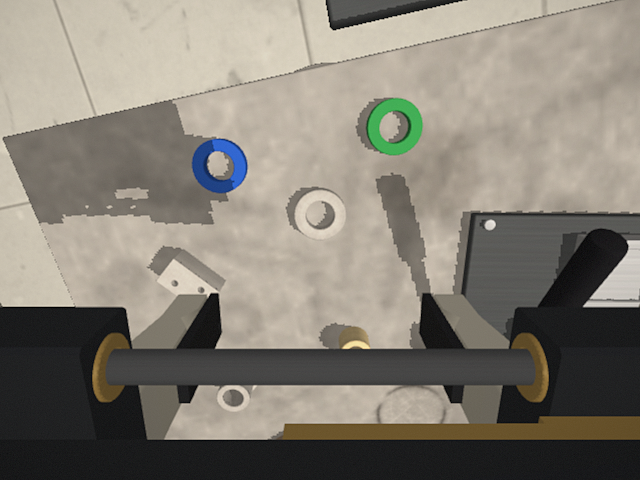

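{"name": "carry_out", "arguments": {
  "series": [
    [[60,0,0,0,0,0],[120,0,0,0,0,0],[165,0,1,0,0,0],[185,0,1,0,0,0],[194,0,1,0,0,0],[194,0,1,0,0,0]]
  ]
}}

```text
clock: 2.2
tool_pos: [0.4407, -0.2616, 0.0065]
orientation: [-169.8, 90.0, 178.4]
force: [-0.3, 0.4, -0.1]
opening: 0.0876
```

```bash
python3 - <<'E'
from h import *
o=get_obs(); print(o['clock'],o['tool_pos'],o['force'])
E
```

```text
2.2 [ 0.4407036  -0.26164048  0.00652368] [-0.32724045  0.39428186 -0.05599083]
```

{"name": "carry_out", "arguments": {
  "hand": 1,
  "series": [
    [[0,0,0,0,0,0],[0,0,0,0,0,0],[0,0,0,0,0,0],[0,0,0,0,0,0],[0,0,0,0,0,0],[0,0,0,0,0,0],[0,0,0,0,0,0],[0,0,0,0,0,0]]
  ]
}}

```text
clock: 3.2
tool_pos: [0.441, -0.2611, 0.0066]
orientation: [-24.6, 90.0, -36.3]
force: [-0.1, -0.2, 3.3]
opening: 0.0433
```

```bash
python3 - <<'E'
from h import *
s=shot('wrist','w2'); s2=shot('side','s2'); o=get_obs(); print(o['clock'],o['tool_pos'],o['opening'],o['force'])
a=cv2.imread('pics/w2.png')[200:400,170:470]; cv2.imwrite('pics/w2c.png',cv2.resize(a,None,fx=2.6,fy=2.6))
a=cv2.imread('pics/s2.png')[250:380,160:340]; cv2.imwrite('pics/s2c.png',cv2.resize(a,None,fx=4,fy=4))
E
```

```text
3.3 [ 0.44102604 -0.26107963  0.00664965] 0.04313650421858615 [-0.70489162  0.07290269  3.32503759]
```

View pics/w2c.png

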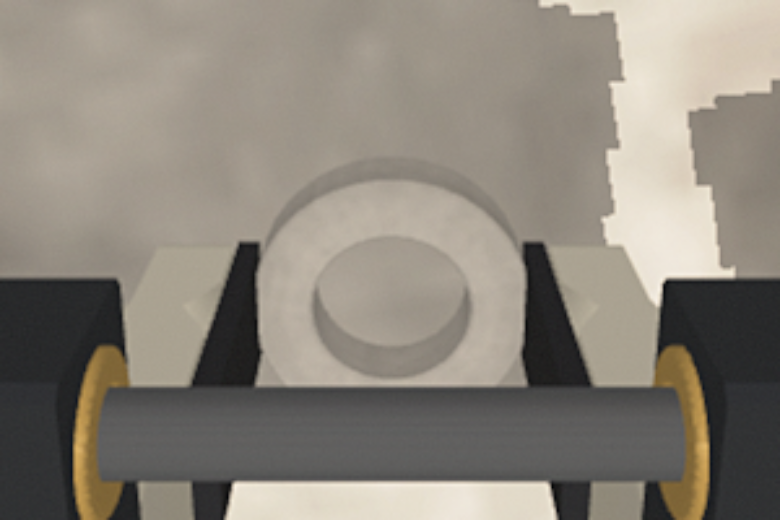

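View pics/s2c.png

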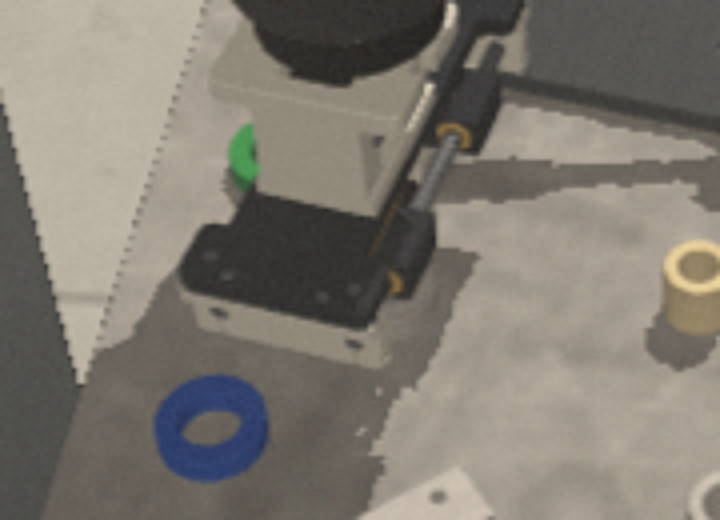

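```bash
python3 - <<'E'
from h import *
p=np.load('fix.npy'); a=np.degrees(p[2])+90
o=get_obs(); print(a,rel([.5577,.0515,.225],a))
W=cam('w2'); print(proj(W,[[.4405,-.261,.012],[.441,-.261,.012]]),ray(W,(391/2.6+170,291/2.6+200),.012))
E
```

```text
78.22894831891361 [-218.4, 329.7, 51.0, 0.1, 0.0, 0.0]
[[319.19162211 317.19761867]
 [319.43011964 318.22682627]] [ 0.43815976 -0.25999643  0.012     ]
```

{"name": "carry_out", "arguments": {
  "series": [
    [[-20,0,0,0,0,0],[-60,0,0,0,0,0],[-60,0,0,0,0,0]]
  ]
}}

```text
clock: 3.68
tool_pos: [0.4428, -0.2615, 0.0689]
orientation: [-0.7, 89.7, -12.3]
force: [0.4, -0.6, -1.6]
opening: 0.0434
```

{"name": "carry_out", "arguments": {
  "series": [
    [[-60,0,0,0,0,0],[-120,10,0,0,0,0],[-158,50,10,0,0,0],[-158,110,20,0,0,0],[-158,170,25,0,0,0],[-158,230,35,0,0,0],[-158,290,45,0,0,0],[-158,330,51,0,0,0],[-158,330,51,0,0,0],[-158,330,51,0,0,0]]
  ]
}}

```text
clock: 4.92
tool_pos: [0.5571, 0.0517, 0.2233]
orientation: [-153.3, 89.9, -164.9]
force: [0.4, -0.4, -1.9]
opening: 0.0436
```

```bash
python3 - <<'E'
from h import *
s=shot('wrist','w3'); o=get_obs(); print(o['clock'],o['tool_pos'],o['opening'],o['force'],o['qvel'].round(2))
p=np.load('fix.npy')
print(proj(cam('w3'),fx(p,[[0,50,26],[33,85,30],[33,-50,30],[-33,-50,30],[-33,85,30],[0,50,30]])).round(1).tolist())
a=cv2.imread('pics/w3.png')[100:400,150:550]; cv2.imwrite('pics/w3c.png',cv2.resize(a,None,fx=2,fy=2,interpolation=cv2.INTER_CUBIC))
E
```

```text
4.975 [0.55710483 0.05122599 0.2236909 ] 0.04362705596669322 [-1.16002499 -0.41621758 -1.28972607] [-0.72 -0.7   0.12  0.14 -0.19 -0.14]
[[319.6, 212.0], [357.3, 247.9], [211.4, 247.7], [205.4, 176.1], [359.6, 176.3], [319.5, 213.0]]
```

View pics/w3c.png

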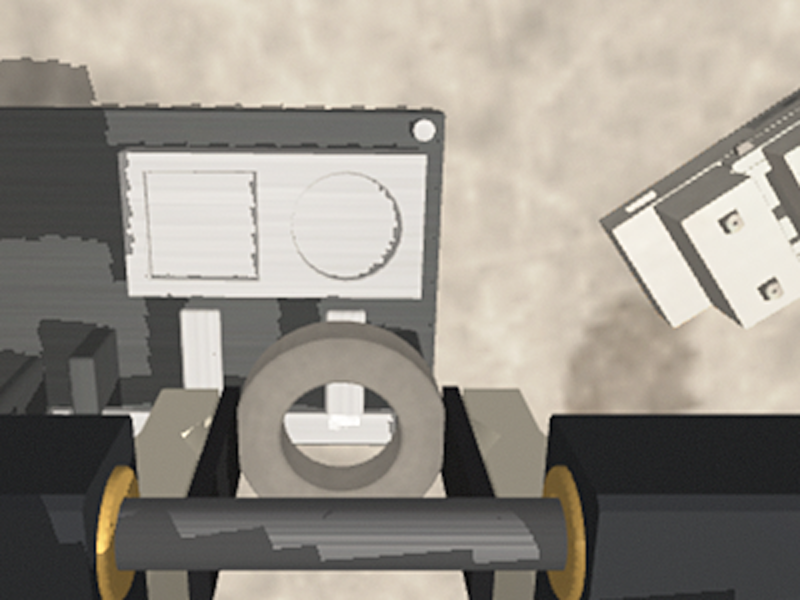

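```bash
cat > ringz.py <<'E'
from h import *
import sys
W=cam('w3'); C=dict(W); 
Rt=np.array([[-.002,-.303,.953],[1,-.001,.001],[0,.953,.303]]); C['R']=Rt; C['eye']=np.array([-.1583,.0001,-.0823])
t=np.linspace(0,2*np.pi,200)
for h in (5.4,6.4):
  for z in (0,-1,-2,-3):
    def circ(r,x): 
        q=proj(C,np.c_[np.full(200,x*.001),.001*r*np.cos(t),.001*(z+r*np.sin(t))]); return np.r_[q.min(0),q.max(0)].round(1)
    print(h,z,'hole',circ(13,-h),'outtop',circ(23,-h),'outbot',circ(23,12-h))
E
python3 ringz.py
python3 - <<'E'
from h import *
a=cv2.imread('pics/w3.png')[240:360,250:390]; cv2.imwrite('pics/w3d.png',cv2.resize(a,None,fx=5,fy=5,interpolation=cv2.INTER_CUBIC))
W=cam('w3'); m=np.array([[-33,-50,30],[-33,85,30],[33,85,30],[33,-50,30],[0,50,30]])
q=np.array([(120,151),(428,153),(421,298),(128,297),(345.5,225.5)])/2+[150,100]-.25
f=lambda p:(proj(W,fx(p,m))-q).ravel()
r=least_squares(f,np.load('fix.npy'),x_scale=[.01,.01,.1]); print(r.x,r.fun.round(1)); print(fx(r.x,[[0,50,26]]))
np.save('fixw.npy',r.x)
E
```

```text
5.4 0 hole [288.6 290.4 349.6 345. ] outtop [265.1 267.9 373.  364.8] outbot [268.5 258.  369.7 349.7]
5.4 -1 hole [288.5 288.2 349.6 343. ] outtop [265.  265.6 373.1 362.8] outbot [268.4 255.8 369.7 347.9]
5.4 -2 hole [288.4 285.9 349.7 341. ] outtop [264.9 263.4 373.2 360.9] outbot [268.3 253.7 369.8 346. ]
5.4 -3 hole [288.4 283.7 349.7 339. ] outtop [264.8 261.  373.3 358.9] outbot [268.2 251.5 369.9 344.1]
6.4 0 hole [288.4 291.4 349.7 346.3] outtop [264.8 268.8 373.4 366.1] outbot [268.2 258.8 369.9 350.9]
6.4 -1 hole [288.3 289.2 349.8 344.3] outtop [264.7 266.5 373.4 364.2] outbot [268.1 256.6 370.  349. ]
6.4 -2 hole [288.3 286.9 349.8 342.2] outtop [264.6 264.2 373.5 362.2] outbot [268.  254.4 370.1 347.2]
6.4 -3 hole [288.2 284.7 349.9 340.2] outtop [264.5 261.9 373.6 360.2] outbot [267.9 252.3 370.2 345.3]
[ 0.54792437  0.00561071 -0.21157223] [-0.7  0.3 -0.5  0.4  0.1 -0.5  0.7 -1.   0.4  0.7]
[[0.55842424 0.0544958  0.026     ]]
```

View pics/w3d.png

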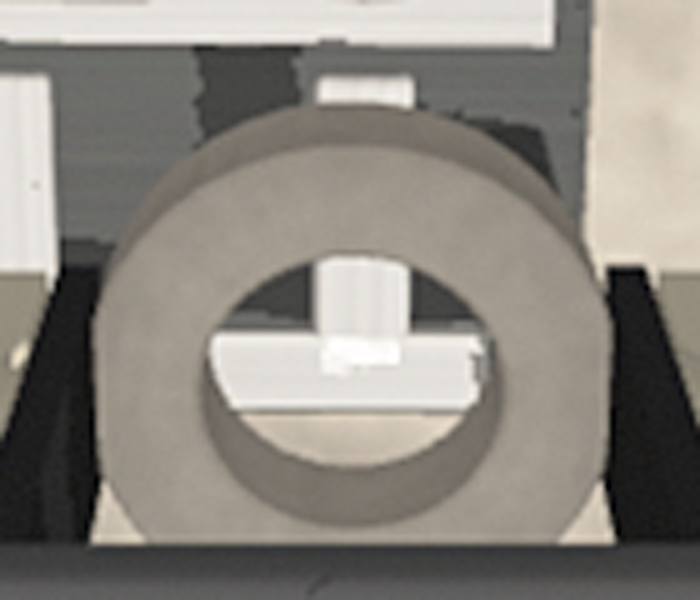

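```bash
python3 - <<'E'
from h import *
p=np.load('fixw.npy'); print(rel([.5584,.0545,.135],np.degrees(p[2])+90))
E
```

```text
[88.7, 3.5, 0.7, 0.4, -0.1, 0.0]
```

{"name": "carry_out", "arguments": {
  "series": [
    [[50,3,0.5,0,0,0],[88,3,0.5,0,0,0],[88,3,0.5,0,0,0],[88,3,0.5,0,0,0]]
  ]
}}

```text
clock: 5.48
tool_pos: [0.5597, 0.0541, 0.1381]
orientation: [13.8, 89.9, 2.1]
force: [0.8, 0.9, -1.1]
opening: 0.0437
```

```bash
python3 - <<'E'
from h import *
s=shot('wrist','w4'); o=get_obs(); print(o['clock'],o['tool_pos'],o['opening'],o['force'],o['qvel'].round(2))
p=np.load('fixw.npy')
print(proj(cam('w4'),fx(p,[[0,50,30],[33,85,30],[33,-50,30],[-33,-50,30],[-33,85,30]])).round(1).tolist())
a=cv2.imread('pics/w4.png')[150:300,170:420]; cv2.imwrite('pics/w4c.png',cv2.resize(a,None,fx=3,fy=3,interpolation=cv2.INTER_CUBIC))
E
```

```text
5.525 [0.56002875 0.0544645  0.13857081] 0.04335421347633423 [ 0.10618049  0.39288324 -1.37278586] [ 0.23 -0.4   0.08 -0.22  0.23  0.02]
[[319.4, 237.8], [367.7, 281.8], [180.2, 280.8], [170.4, 189.8], [371.9, 191.0]]
```

View pics/w4c.png

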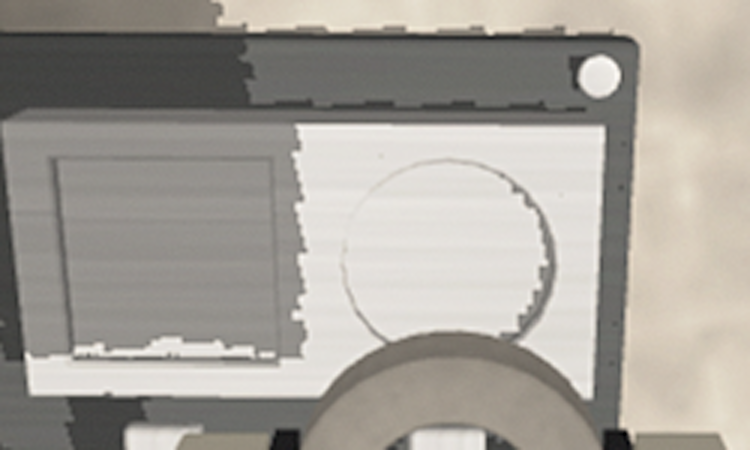

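```bash
python3 - <<'E'
from h import *
W=cam('w4'); m=np.array([[-33,-50,30],[-33,85,30],[33,85,30],[33,-50,30]])
q=np.array([(3,122),(605,125),(593,397),(28,396)])/3+[170,150]-.33
t=np.linspace(0,2*np.pi,200)
def ex(p,r=25.5):
    c=proj(W,fx(p,np.c_[r*np.cos(t),50+r*np.sin(t),0*t+30])); return np.array([c[:,0].min(),c[:,0].max(),c[:,1].min()])
e=np.array([342/3+170,555/3+170,159/3+150])-.33
f=lambda p:np.r_[(proj(W,fx(p,m))-q).ravel(),2*(ex(p)-e)]
r=least_squares(f,np.load('fixw.npy'),x_scale=[.01,.01,.1]); print(r.x,r.fun.round(1)); P=fx(r.x,[[0,50,26]])[0];print(P)
np.save('fixw2.npy',r.x)
o=[get_obs() for _ in range(1)][0]; print(o['tool_pos'],rel([*P[:2],.06],np.degrees(r.x[2])+90))
print(o['orientation'], o['joint_pos'])
E
```

```text
[ 0.54837609  0.00528839 -0.21202523] [-0.5  0.1  0.2  0.5 -0.   0.5  1.  -0.2 -2.4  2.1 -0.4]
[0.5588981  0.05416873 0.026     ]
[0.56002875 0.0544645  0.13857081] [78.6, -0.6, -1.3, 0.4, 0.1, -0.1]
[25.86915859 89.83483963 14.16920135] [ 2.55080674e+01  1.42116023e+01 -2.07246125e+01  3.96890837e-02
 -5.49018549e+01 -1.27230799e+02]
```

{"name": "carry_out", "arguments": {
  "series": [
    [[40,-1,-1.5,0,0,0],[75,-1,-1.5,0,0,0],[95,-1,-1.5,0,0,0],[95,-1,-1.5,0,0,0],[95,-1,-1.5,0,0,0]]
  ]
}}

```text
clock: 6.15
tool_pos: [0.5585, 0.0544, 0.0434]
orientation: [29.5, 89.8, 17.8]
force: [-0.3, 0.5, -0.8]
opening: 0.0436
```

```bash
python3 - <<'E'
from h import *
s=shot('wrist','w5'); s=shot('side','s5');o=get_obs(); print(o['clock'],o['tool_pos'],o['opening'],o['force'],o['qvel'].round(2))
p=np.load('fixw2.npy'); P=fx(p,[[0,50,26]])[0]; print(rel([*P[:2],.0326],np.degrees(p[2])+90))
a=cv2.imread('pics/w5.png')[180:380,200:440]; cv2.imwrite('pics/w5c.png',cv2.resize(a,None,fx=3,fy=3,interpolation=cv2.INTER_CUBIC))
E
```

```text
6.25 [0.55835332 0.05437248 0.04329554] 0.04356594870752685 [ 0.20808672  0.02619407 -1.15293932] [ 0.03  0.3  -0.35 -0.13  0.23 -0.04]
[10.7, -0.1, 0.5, 0.5, 0.1, -0.1]
```

View pics/w5c.png

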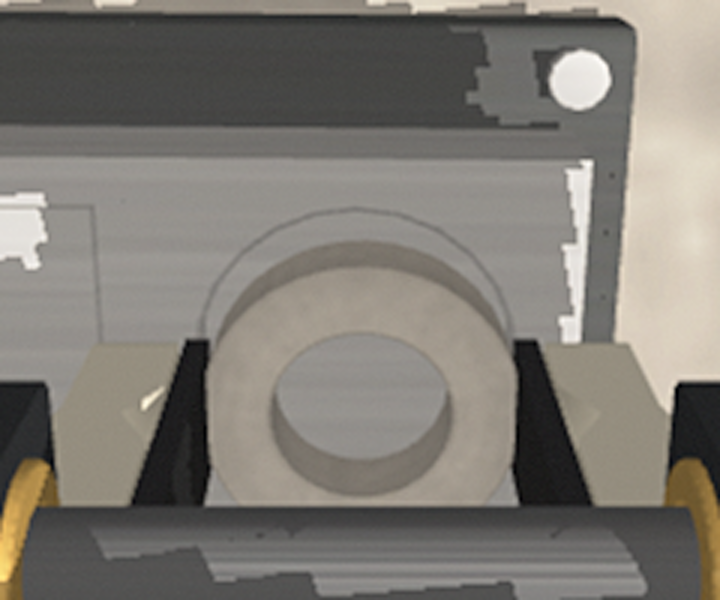

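{"name": "carry_out", "arguments": {
  "series": [
    [[3,-0.5,0.2,0,0,0],[5,-0.5,0.2,0,0,0],[7,-0.5,0.2,0,0,0],[8.5,-0.5,0.2,0,0,0],[9.5,-0.5,0.2,0,0,0],[10,-0.5,0.2,0,0,0],[10,-0.5,0.2,0,0,0]]
  ]
}}

```text
clock: 7.12
tool_pos: [0.5572, 0.0534, 0.0326]
orientation: [-26.9, 90.0, -38.6]
force: [-4.6, 0.6, 10.0]
opening: 0.0433
```

```bash
python3 - <<'E'
from h import *
s=shot('wrist','w6'); s=shot('side','s6');o=get_obs(); print(o['clock'],o['tool_pos'],o['opening'],o['force'],o['moment'])
a=cv2.imread('pics/w6.png')[180:380,200:440]; cv2.imwrite('pics/w6c.png',cv2.resize(a,None,fx=3,fy=3,interpolation=cv2.INTER_CUBIC))
E
```

```text
7.225 [0.55725753 0.0533826  0.03260833] 0.0436731771400018 [-4.69901303  0.27438932 10.87382386] [ 0.06017848  1.6738354  -0.04341951]
```

View pics/w6c.png

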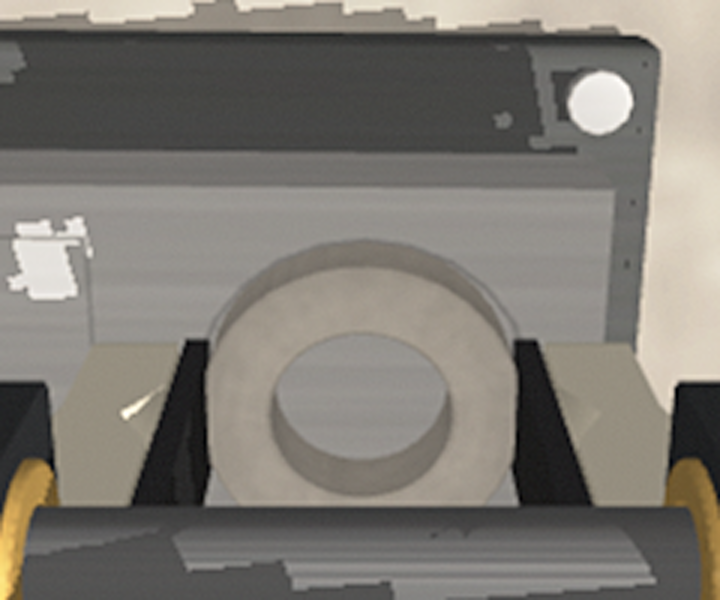

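```bash
python3 - <<'E'
from h import *
a=cv2.imread('pics/s6.png')[100:300,250:450]; cv2.imwrite('pics/s6c.png',cv2.resize(a,None,fx=3,fy=3,interpolation=cv2.INTER_CUBIC))
E
```

```text
(no output)
```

View pics/s6c.png

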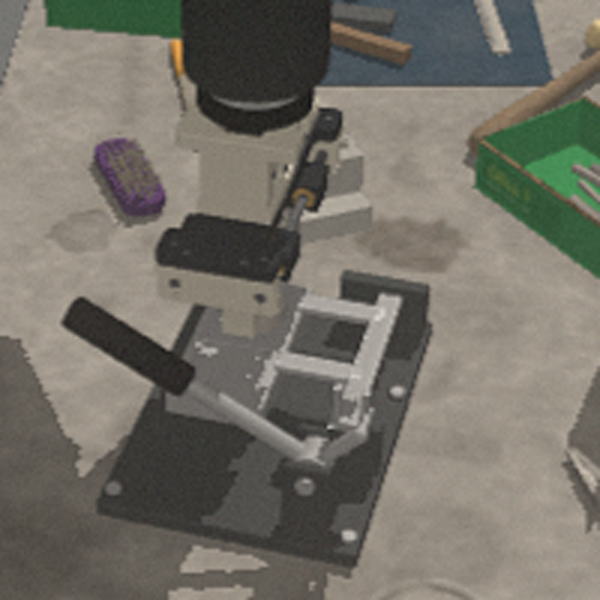

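{"name": "carry_out", "arguments": {
  "hand": -0.4,
  "series": [
    [[0,0,0,0,0,0],[0,0,0,0,0,0],[0,0,0,0,0,0],[-2,0,0,0,0,0],[-2,0,0,0,0,0]]
  ]
}}

```text
clock: 7.85
tool_pos: [0.5574, 0.0534, 0.0337]
orientation: [30.0, 90.0, 18.3]
force: [0.1, 1.1, 0.1]
opening: 0.0612
```

```bash
python3 - <<'E'
from h import *
s=shot('wrist','w7'); o=get_obs(); print(o['clock'],o['tool_pos'],o['opening'],o['force'],o['moment'])
a=cv2.imread('pics/w7.png')[180:380,200:440]; cv2.imwrite('pics/w7c.png',cv2.resize(a,None,fx=3,fy=3,interpolation=cv2.INTER_CUBIC))
E
```

```text
7.9 [0.55736329 0.05344685 0.03364454] 0.061789094759533536 [0.27322119 0.24587973 0.70096925] [-0.01250039  0.02056281  0.03740555]
```

View pics/w7c.png

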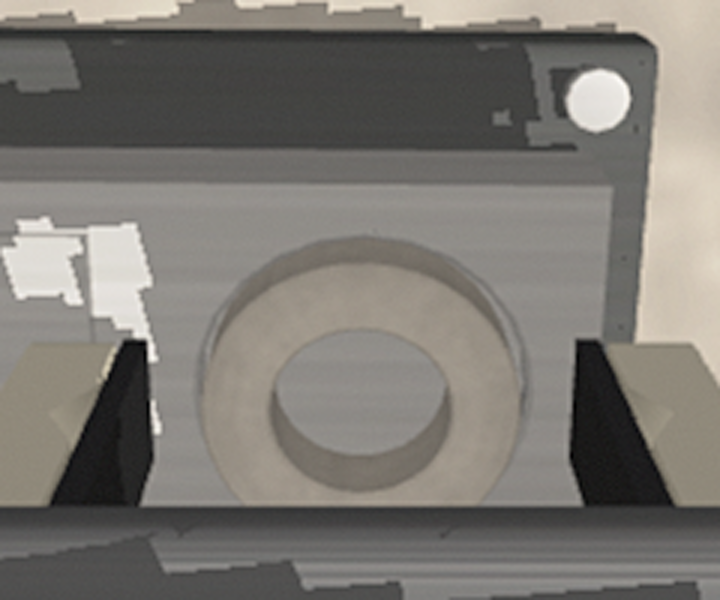

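{"name": "carry_out", "arguments": {
  "hand": -0.6,
  "series": [
    [[-20,0,0,0,0,0],[-70,0,0,0,0,0],[-110,0,0,0,0,0],[-110,0,0,0,0,0],[-110,0,0,0,0,0]]
  ]
}}

```text
clock: 8.52
tool_pos: [0.5568, 0.0534, 0.1432]
orientation: [146.4, 90.0, 134.7]
force: [-0.4, -0.5, -1.0]
opening: 0.0704
```

```bash
python3 - <<'E'
from h import *
s=shot('wrist','w8'); s=shot('side','s8'); o=get_obs(); print(o['clock'],o['tool_pos'],o['opening'],o['force'],o['moment'])
W=cam('w8')
a=cv2.imread('pics/w8.png'); k=4; t=np.linspace(0,2*np.pi,300)
b=cv2.resize(a[170:320,240:440],None,fx=k,fy=k,interpolation=cv2.INTER_CUBIC)
cv2.imwrite('pics/w8c.png',b)
a=cv2.imread('pics/s8.png')[170:290,280:420]; cv2.imwrite('pics/s8c.png',cv2.resize(a,None,fx=5,fy=5,interpolation=cv2.INTER_CUBIC))
E
```

```text
8.625 [0.55646841 0.05313886 0.14236331] 0.07025715101642455 [-0.6672046  -0.1445535  -0.40794652] [-0.04463713 -0.00801762 -0.00394699]
```

View pics/w8c.png

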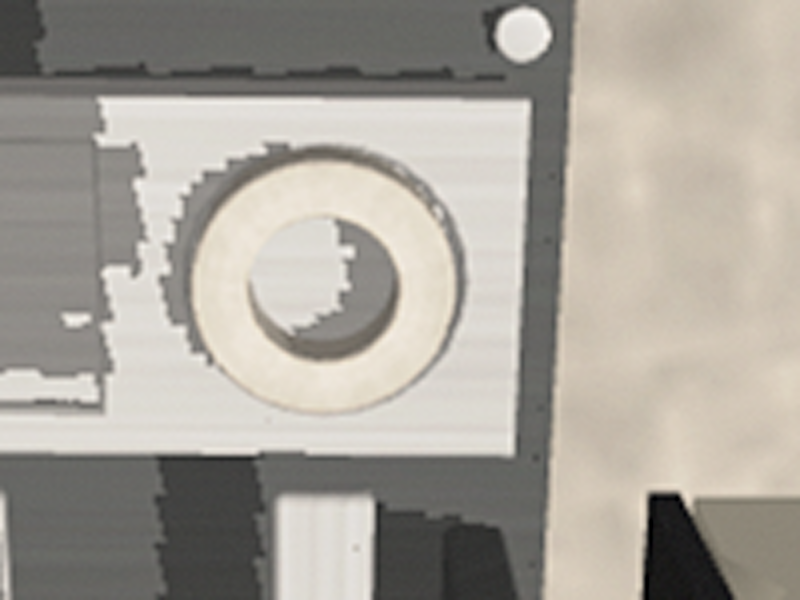

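View pics/s8c.png

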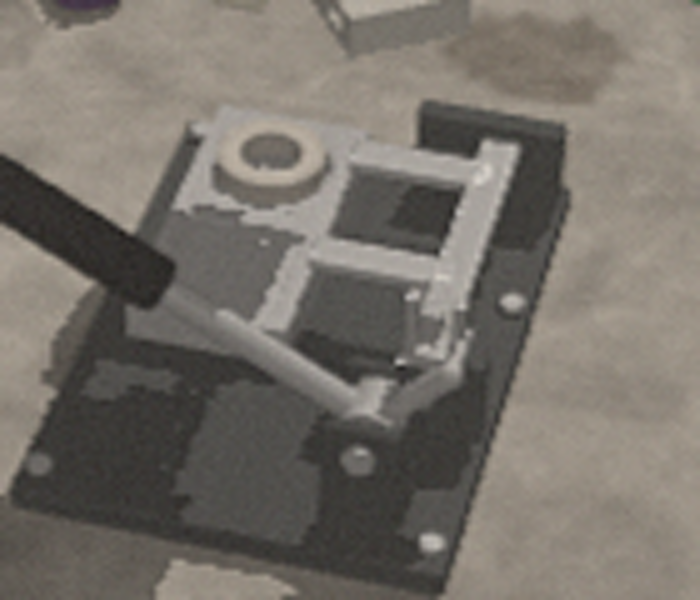

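{"name": "carry_out", "arguments": {
  "hand": 0.2,
  "series": [
    [[30,0,1,0,0,0],[60,0,1,0,0,0],[85,0,1,0,0,0],[95,0,1,0,0,0],[99,0,1,0,0,0],[101,0,1,0,0,0],[101,0,1,0,0,0]]
  ]
}}

```text
clock: 9.5
tool_pos: [0.5586, 0.0533, 0.0432]
orientation: [32.7, 89.9, 21.0]
force: [-0.1, 0.3, -0.2]
opening: 0.0351
```

{"name": "carry_out", "arguments": {
  "series": [
    [[2,0,0,0,0,0],[3.5,0,0,0,0,0],[4.5,0,0,0,0,0],[4.5,0,0,0,0,0]]
  ]
}}

```text
clock: 10.0
tool_pos: [0.5583, 0.0532, 0.0383]
orientation: [1.0, 90.0, -10.7]
force: [-1.7, 0.1, 3.2]
opening: 0.0351
```

{"name": "carry_out", "arguments": {
  "series": [
    [[1,0,0,0,0,0],[1.5,0,0,0,0,0],[1.5,0,0,0,0,0]]
  ]
}}

```text
clock: 10.38
tool_pos: [0.5583, 0.0532, 0.0382]
orientation: [6.5, 90.0, -5.2]
force: [-6.3, 0.7, 17.8]
opening: 0.0351
```

```bash
python3 - <<'E'
from h import *
p=np.load('fixw2.npy'); g=fx(p,[[-45,-120,60]])[0]; print(g, rel([*g[:2],.19],np.degrees(p[2])+90), fx(np.load('fix.npy'),[[-45,-120,60]]))
E
```

```text
[ 0.47913097 -0.10255461  0.06      ] [-151.8, -168.5, -46.0, 0.5, 0.0, -0.0] [[ 0.4789403  -0.10570418  0.06      ]]
```

{"name": "carry_out", "arguments": {
  "hand": 1,
  "series": [
    [[-30,0,0,0,0,0],[-90,0,0,0,0,0],[-150,0,0,0,0,0],[-162,-40,-11,0,0,0],[-162,-100,-28,0,0,0],[-162,-155,-42,0,0,0],[-162,-169,-46,0.5,0,0],[-162,-169,-46,0.5,0,0],[-162,-169,-46,0.5,0,0]]
  ]
}}

```text
clock: 11.5
tool_pos: [0.4796, -0.1024, 0.1985]
orientation: [25.9, 90.0, 13.8]
force: [-0.4, 0.1, -0.0]
opening: 0.0006
```

```bash
python3 - <<'E'
from h import *
s=shot('wrist','w9'); s=shot('side','s9'); o=get_obs(); print(o['clock'],o['tool_pos'],o['opening'],o['force'])
p=np.load('fixw2.npy'); g=fx(p,[[-45,-120,60]])[0]; print(rel([*g[:2],.071],np.degrees(p[2])+90))
c,s_=np.cos(.5),np.sin(.5)
print(proj(cam('w9'),fx(p,[[85-d*c,-120,60+d*s_] for d in (90,130,175)])).round(0).tolist())
E
```

```text
11.6 [ 0.47953766 -0.10216146  0.198388  ] 0.0004813137277467625 [ 0.46507587  0.1033253  -0.76591041]
[127.4, -0.5, -0.3, 0.0, -0.0, 0.0]
[[319.0, 314.0], [319.0, 278.0], [319.0, 227.0]]
```

View pics/w9.png

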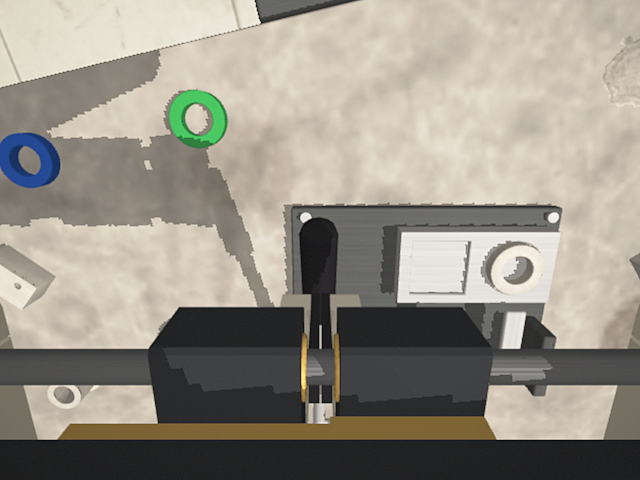

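View pics/s9.png

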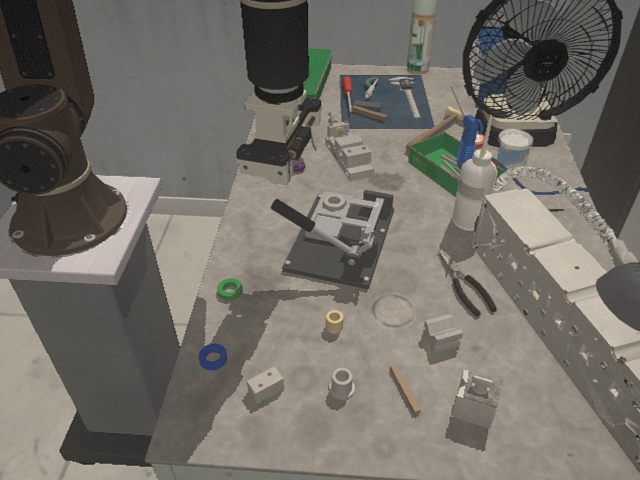

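{"name": "carry_out", "arguments": {
  "series": [
    [[25,0,0,0,0,0],[40,0,0,0,0,0],[50,0,0,0,0,0],[60,0,0,0,0,0],[70,0,0,0,0,0],[80,0,0,0,0,0],[90,0,0,0,0,0],[98,0,0,0,0,0],[105,0,0,0,0,0],[105,0,0,0,0,0]]
  ]
}}

```text
clock: 12.85
tool_pos: [0.4785, -0.1031, 0.0933]
orientation: [-154.1, 89.9, -166.3]
force: [-2.4, -0.0, 7.9]
opening: 0.0002
```

{"name": "carry_out", "arguments": {
  "series": [
    [[6,0,0,0,0,0],[12,0,0,0,0,0],[17,0,0,0,0,0],[20,0,0,0,0,0],[21,0,0,0,0,0],[21,0,0,0,0,0]]
  ]
}}

```text
clock: 13.6
tool_pos: [0.4774, -0.1031, 0.0724]
orientation: [-167.6, 89.8, -179.8]
force: [-5.7, 2.4, 9.2]
opening: 0.0007
```

```bash
python3 - <<'E'
from h import *
s=shot('wrist','w10'); s=shot('side','s10'); s=shot('top','t10'); o=get_obs(); print(o['clock'],o['tool_pos'],o['orientation'],o['force'],o['moment'])
p=np.load('fixw2.npy'); print(rel([0,0,0],np.degrees(p[2])+90)[3:])
for n in ('s10','t10'): print(proj(cam(n),fx(p,[[85-d,-120,60] for d in (0,90,130,175)]+[[14,50,43.5]])).round(1).tolist())
a=cv2.imread('pics/s10.png')[140:290,240:420]; cv2.imwrite('pics/s10c.png',cv2.resize(a,None,fx=4,fy=4,interpolation=cv2.INTER_CUBIC))
a=cv2.imread('pics/w10.png')[150:450,200:600]; cv2.imwrite('pics/w10c.png',cv2.resize(a,None,fx=2,fy=2,interpolation=cv2.INTER_CUBIC))
E
```

```text
13.75 [ 0.47738291 -0.10306752  0.07245277] [-167.68602304   89.8487336  -179.89491032] [-6.05845425  2.87192666  8.39129312] [ 0.84140279  2.44511866 -0.03817023]
[-0.1, -0.1, 0.0]
[[354.2, 253.8], [307.3, 244.5], [286.9, 240.5], [264.4, 236.0], [340.8, 199.3]]
[[326.4, 219.2], [317.0, 262.0], [312.7, 281.4], [307.8, 303.5], [239.4, 236.7]]
```

View pics/s10c.png

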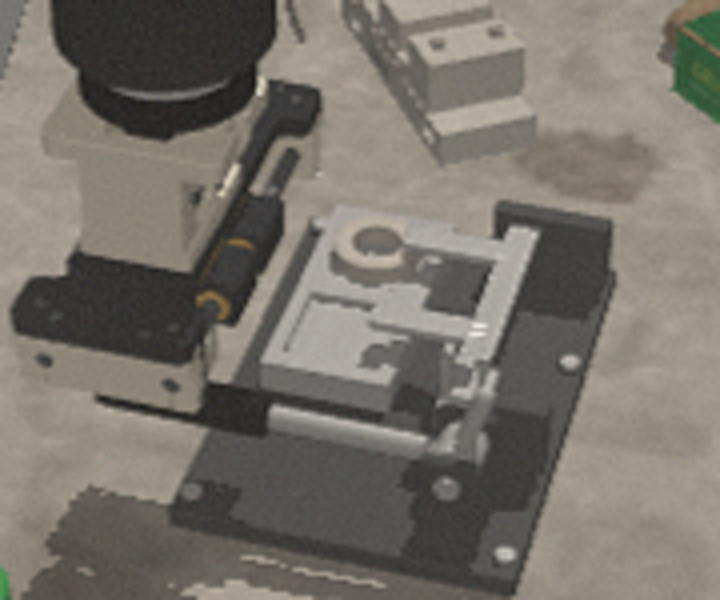

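View pics/w10c.png

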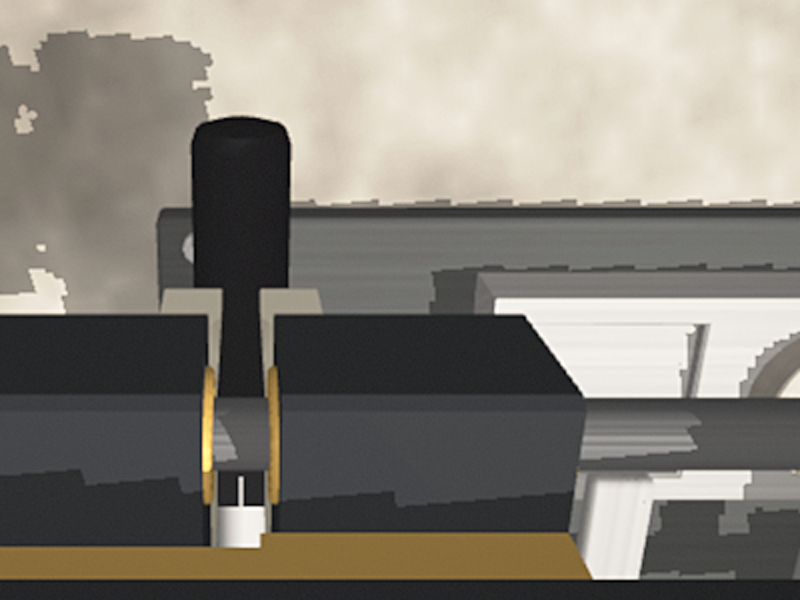

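{"name": "carry_out", "arguments": {
  "series": [
    [[0.7,0,0,0,0,0],[1.3,0,0,0,0,0],[1.3,0,0,0,0,0],[1.3,0,0,0,0,0]]
  ]
}}

```text
clock: 14.25
tool_pos: [0.4773, -0.103, 0.0712]
orientation: [-168.1, 89.8, 179.7]
force: [-7.0, 2.1, 8.5]
opening: 0.0002
```

```bash
python3 - <<'E'
from h import *
s=shot('side','s11'); s=shot('top','t11'); o=get_obs(); print(o['clock'],o['tool_pos'],o['force'],o['qvel'].round(2))
p=np.load('fixw2.npy')
a=cv2.imread('pics/s11.png'); b=cv2.resize(a[150:290,240:420],None,fx=4,fy=4,interpolation=cv2.INTER_CUBIC)
for th,col in ((0,(0,255,0)),(.05,(0,0,255)),(-.05,(255,0,0))):
    c,s_=np.cos(th),np.sin(th)
    q=(proj(cam('s11'),fx(p,[[85-d*c,-120,60+d*s_] for d in (25,90,175)]))-[240,150]+.5)*4
    cv2.polylines(b,[q.astype(int)],False,col,1)
cv2.imwrite('pics/s11c.png',b)
a=cv2.imread('pics/t11.png')[170:320,200:360]; cv2.imwrite('pics/t11c.png',cv2.resize(a,None,fx=4,fy=4,interpolation=cv2.INTER_CUBIC))
E
```

```text
14.35 [ 0.47729733 -0.10304376  0.07115557] [-6.49592187  1.85291505  7.78418901] [ 0.03 -0.13 -0.04 -0.08 -0.   -0.  ]
```

View pics/s11c.png

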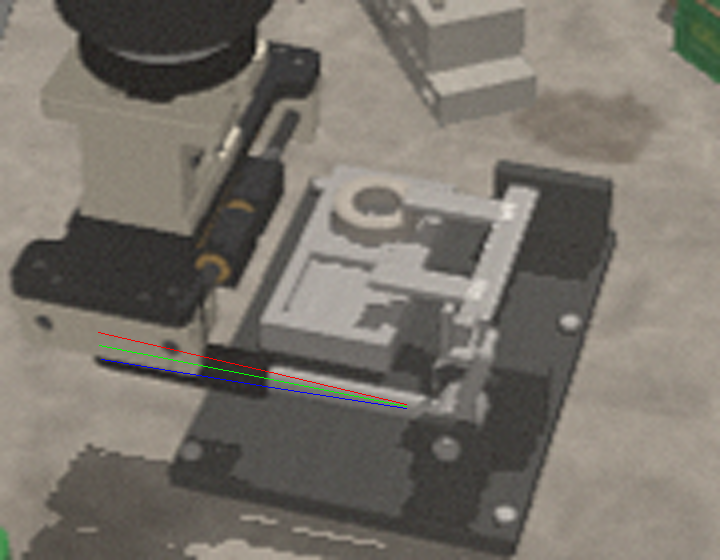

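View pics/t11c.png

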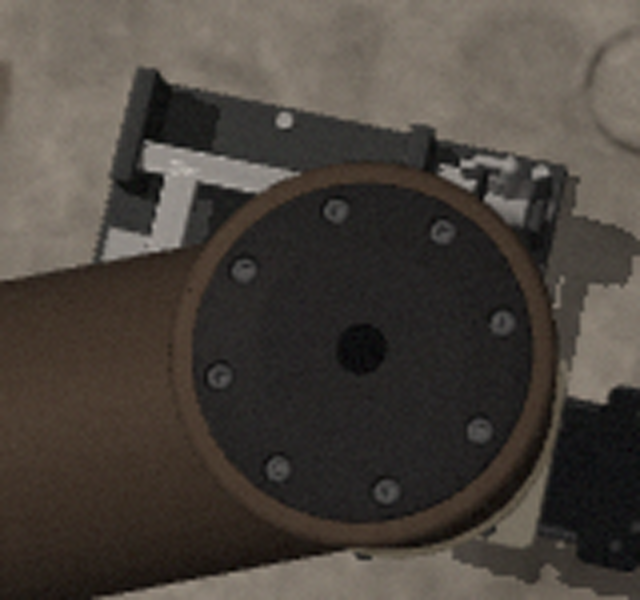

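```bash
python3 - <<'E'
from h import *
a=cv2.imread('pics/s11.png'); b=cv2.resize(a[220:265,255:355],None,fx=8,fy=8,interpolation=cv2.INTER_CUBIC)
cv2.imwrite('pics/s11d.png',cv2.convertScaleAbs(b,alpha=1.5,beta=10))
p=np.load('fixw2.npy')
for th in (0,.02,-.02,-.05):
    c,s_=np.cos(th),np.sin(th)
    for off in (11,):
      q=proj(cam('s11'),fx(p,[[85-d*c,-120,60+d*s_] for d in (30,85,100,170)]));q=(q-[255,220]+.5)*8
      print(th,q.round(0).tolist(), ((q[0]-q[1])[1]/(q[0]-q[1])[0]).round(3),((q[2]-q[3])[1]/(q[2]-q[3])[0]).round(3))
E
```

```text
0 [[671.0, 249.0], [443.0, 204.0], [381.0, 192.0], [99.0, 136.0]] 0.199 0.199
0.02 [[671.0, 247.0], [443.0, 199.0], [381.0, 185.0], [98.0, 125.0]] 0.214 0.214
-0.02 [[671.0, 251.0], [443.0, 209.0], [382.0, 198.0], [100.0, 147.0]] 0.183 0.183
-0.05 [[671.0, 254.0], [443.0, 218.0], [382.0, 208.0], [102.0, 163.0]] 0.161 0.161
```

View pics/s11d.png

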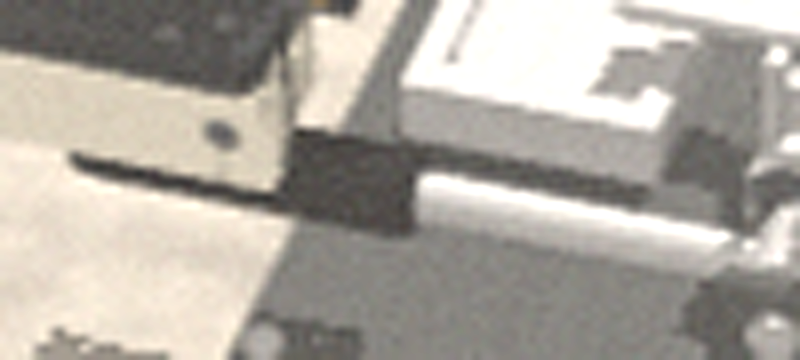

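```bash
python3 - <<'E'
from h import *
o=get_obs(); print(o['clock'],o['tool_pos'],o['force']); print(close_job())
E
```

```text
14.35 [ 0.47729733 -0.10304376  0.07115557] [-6.49592187  1.85291505  7.78418901]
the job is handed in; nothing more can be done
None
```

The steel spacer ring is in the round pocket and released. The lever is pressed down to level and still held there; I handed the job in at 14.35 s.

- **Ring:** I pushed on its top with up to about 18 N. It stayed at 38.2 mm above the bench, against 38 mm for a seated ring, so it is home. In the last side image the clamp tongue reaches out over it.
- **Lever:** The closed fingers rest on the grip at 71.2 mm, against 71 mm at level, with about 8 N upward, as expected for level. The lowest height read at the fingertips was that same 71.2 mm, so the lever never came near its lower stop.
- **Checks that disagreed:**
    - The lever's slope in the side image was less certain. The shaft read about 0.02 rad below level and the grip's edge about 0.015 rad above, so I relied on the height reading.
    - The wrist also shows a sideways force of about 6 to 7 N toward the robot, most likely friction on the grip, but the reading was steady.
- **Other parts:** I didn't touch any of them. I did not measure their positions again at the end.

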